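Unclamp and lay out the link plates by length

ROBOT

A 7-joint arm with a two-finger parallel gripper is mounted at the origin on the work surface. World frame = base frame: x ahead of the robot, y to its left, z up, the work surface at z = 0. Lengths are in m, angles in degrees, forces in N, time in s.
With the tool pointing down it reaches from about 0.425 to 0.875 m from the base axis. Payload 4.7 kg.
Tool frame: the origin (TCP) lies on the centre line of the jaws, within the pads' length; the fingertips stand 19 mm ahead of it and the grasp point (between the pads) is the TCP; z points along the fingers, y is the line along which they close (so a half turn about z gives the same grasp; the last joint's range is limited). The gripper opens to 87 mm and grips with 3 to 60 N. Pads are 19 mm wide; open, the fingers measure 117 mm over their backs; the gripper's body (75 mm by 190 mm) begins 51 mm behind the grasp point.
Start: joints at [-71.041, 18.392, -4.016, 83.108, 1.295, 78.541, -3.26], TCP at [0.203, 0.618, 0.242] pointing down, gripper open.
Joint ranges: [-163.93, 163.93], [-17.29, 119.83], [-79.2, 71.16], [3.27, 140.29], [-89.18, 269.18], [5.43, 117.66], [-154.24, 154.24]. Speed limits (degrees/s): [147.25, 147.25, 180, 180, 180, 180, 180].

INTERFACE

Orientations are given as [roll, pitch, yaw] about the fixed x, y, z axes, in that order (R = Rz(yaw) Ry(pitch) Rx(roll)).
In Python, from cell import env, imaging gives the robot as it stands.
- The arm moves only by the shell command python3 -m crank 'ROWS' [OPENING] [FORCE]. ROWS is JSON, a list of rows, each an object of numbers: "x", "y", "z": the shift along the tool's x, y, z in m; "turn": the turn about the tool's z in rad. In form: [{"x": .., "y": .., "z": .., "turn": ..}, ...]. A call has 1 to 12 rows; each row is the pose to reach, as a shift and turn from the pose commanded when the call began, along the tool's axes at that moment; what a row does not reach only later rows make up. A row lasts 1/8 s, in which the tool goes at most 62.5 mm and 10.7 degrees, less where a joint would pass 70% of its speed; a pose out of reach is approached as far as the arm can. A call with a gripper value outside its range is refused whole. OPENING is the finger opening in m, from 0 to 0.087, set as the call begins (- or left out, the last holds). The fingers move at their own pace and stop on an object; FORCE is the grip in N (left out, the last holds). Time passes only in rows, so rows that repeat a pose let the fingers close. It gives the time, the measured TCP pose, the force, the opening and the grip force at its end, in the units of the state.
- env.get_obs(): the state, without advancing time (a new reading comes with each control period).
- imaging.read_camera(name): name is "side" or "top" or "wrist"; returns the picture (400x640x3 uint8, red, green, blue); there is no depth.
- imaging.get_calibration(name): a dict with "camera_matrix" (3x3 intrinsics, pixels), "k1" (the pictures are not rectified: a ray, as slopes to the right and down, at radius r is drawn at 1 + k1 r^2 times it, then the intrinsics apply), "position" and "attitude" of the camera in the world. Camera axes: x right, y up, looking along -z (the intrinsics and any distortion apply to the point x, -y, -z); pixel columns grow to the right and rows downward; lengths in m; the calibration is good to about 2 mm. A picture is of the moment at which its call begins: read the wrist's pose just before it. get_calibration takes no time and is no camera call; for the wrist camera it gives the pose at the moment of the call.
- env.sign_off(): hands the job in; it is judged then, once.
The state is a dict: "time_s": time; "qpos": joint angles; "joint_velocities": joint speeds; "effort": joint torques, N m; "tool_pos": TCP position; "tool_rot": TCP orientation; "force": force on the tool from outside, world axes, zero at the start; "wrist_torque": the same for the moment, N m; "grip_width": finger opening in m; "grasp_force": force on a finger pad.
Only numpy, scipy, OpenCV 4.12 (cv2) and the standard library are available. Lean on these libraries where they do the work, as an engineer would, in place of code of your own. Each camera call takes 0.05 s, during which the arm holds its last target. There are 200 camera calls.

TASK

Swing the drilling fixture's clamp bar up and leave it standing open, and only then slide the link plate held beneath it out. Lay all four steel link plates on the brown sorting board, one on each white cross, flat, centred on the crossing and along the long line, in order of length: the shortest on the cross nearest the drilling fixture, the longest on the one farthest from it.

Things in the scene. Friction and masses are not known exactly. Their poses are not given: they have to be found in the camera images.
- link_60: flat steel link plate, 24 mm wide, 6 mm thick, rounded ends with a dark eye in each, 60 mm long over all (the shortest), about 66 g. Origin: centre of its underside; x along its length, z up. Lies loose on the table between robot and board.
- link_80: flat steel link plate, 24 mm wide, 6 mm thick, rounded ends with a dark eye in each, 80 mm long over all (second shortest), about 88 g. Origin: centre of its underside; x along its length, z up. Lies loose on the table between robot and board.
- link_100: flat steel link plate, 24 mm wide, 6 mm thick, rounded ends with a dark eye in each, 100 mm long over all (second longest), about 109 g. Origin: centre of its underside; x along its length, z up. Lies loose on the table between robot and board.
- link_120: flat steel link plate, 24 mm wide, 6 mm thick, rounded ends with a dark eye in each, 120 mm long over all (the longest), about 131 g. Origin: centre of its underside; x along its length, z up. Starts centred on the 160 x 110 mm brown fixture's flat top, 20 mm up, along its x; its +x end is 10 mm under a fixed lip (38 mm high), so slide it 12 mm or more along -x (to the robot) before lifting.
- mark_1: white cross painted on the brown sorting board (155 x 272 mm, fixed, slightly turned): 134 mm line along x, 46 mm line along y. Origin at the crossing, on the board's top face, 10 mm above the table; z up. Number 1 of four alike, 62 mm apart along y, numbered from left (+y) to right (-y).
- mark_2: white cross painted on the brown sorting board (155 x 272 mm, fixed, slightly turned): 134 mm line along x, 46 mm line along y. Origin at the crossing, on the board's top face, 10 mm above the table; z up. Number 2 of four alike, 62 mm apart along y, numbered from left (+y) to right (-y).
- mark_3: white cross painted on the brown sorting board (155 x 272 mm, fixed, slightly turned): 134 mm line along x, 46 mm line along y. Origin at the crossing, on the board's top face, 10 mm above the table; z up. Number 3 of four alike, 62 mm apart along y, numbered from left (+y) to right (-y).
- mark_4: white cross painted on the brown sorting board (155 x 272 mm, fixed, slightly turned): 134 mm line along x, 46 mm line along y. Origin at the crossing, on the board's top face, 10 mm above the table; z up. Number 4 of four alike, 62 mm apart along y, numbered from left (+y) to right (-y).
- clamp (a joint): hinge angle (rad) of the fixture's aluminium clamp bar, 16 mm wide: about 0 lying flat across the longest plate, 1 mm above it and 34 mm from the fixture's centre towards +x; grows as the knob end swings up, stop at 1.75; standing up it reaches 140 mm above the table. Stiff friction hinge: stays where it is left, needs about 3 N at the knob.
- clamp_knob (a point): centre of the black cylindrical grip (18 mm diameter, 28 mm long along x, 6 mm proud of the bar each side) on the bar's free +y end, 54 mm above the table when shut. Axes turn with the bar: x is the hinge axis and the fixture's x. The hinge axis is 96 mm along the bar's -y and 22 mm along its -z from here, 32 mm above the table. The fixture is left or right of the board.
There are look-alikes about, which are no part of the job. What is shaped like the link_100 but green or yellow is not meant.

How it is judged:
By the outcome, as a careful person would: the job done as asked, in the order asked, and still so for the second after the job is handed in, with the robot touching nothing.
It also fails if it takes over 138 s, if anything falls off the work surface, if the arm or the gripper's body presses on something with over 40 N, if the wrist force passes 120 N, or if a joint passes its speed limit or range.

## Working session

There is one attempt and no reset: what is moved stays moved. The work goes in short steps, Python scripts to look and compute and a shell command to move; the robot and the scene stay as the last step left them, time stands still between calls to the robot, and variables do not carry over. Pictures are saved under pics/ and viewed, at most 14 in all, crops included, and the job is handed in when it is done.

```bash
ls; mkdir -p pics; cat > h.py <<'E'
import numpy as np, cv2
from scipy.spatial.transform import Rotation as R
from cell import env, imaging
def cal(n):
    c=imaging.get_calibration(n); return c
def pix2w(c,u,v,z):
    K=np.array(c["camera_matrix"],float)
    d=np.array([(u-K[0,2])/K[0,0],(v-K[1,2])/K[1,1]]); s=d.copy()
    for _ in range(30): s=d/(1+c["k1"]*(s@s))
    M=att(c); r=M@np.array([s[0],-s[1],-1.]); p=np.array(c["position"],float)
    return p+r*(z-p[2])/r[2]
def att(c):
    a=np.array(c["attitude"],float)
    if a.shape==(3,3): return a
    return R.from_euler('xyz',a,degrees=True).as_matrix()
def w2pix(c,P):
    K=np.array(c["camera_matrix"],float); q=att(c).T@(np.array(P,float)-np.array(c["position"],float))
    s=np.array([q[0],-q[1]])/-q[2]; s=s*(1+c["k1"]*(s@s)); return s[0]*K[0,0]+K[0,2],s[1]*K[1,1]+K[1,2]
def save(n,f,crop=None,k=1):
    c=cal(n); im=imaging.read_camera(n)[:,:,::-1].copy(); cv2.imwrite('pics/raw_'+f,im)
    if crop: u0,v0,u1,v1=crop; im=im[v0:v1,u0:u1]
    if k!=1: im=cv2.resize(im,None,fx=k,fy=k,interpolation=cv2.INTER_CUBIC)
    cv2.imwrite('pics/'+f,im); return c
E
python3 - <<'E'
from h import *
print(save('top','top0.png',k=1.25)); print(save('side','side0.png')); print(cal('wrist')); print(env.get_obs())
E
```

```text
pics
{'camera_matrix': array([[444.39148883,   0.        , 319.60871371],
       [  0.        , 444.39148883, 202.81748848],
       [  0.        ,   0.        ,   1.        ]]), 'k1': -0.051039193487383366, 'position': array([0.35046291, 0.00615729, 1.3232175 ]), 'attitude': array([  6.96910979,  -1.03596371, -90.70862793])}
{'camera_matrix': array([[393.61555102,   0.        , 322.39813427],
       [  0.        , 393.61555102, 197.6107626 ],
       [  0.        ,   0.        ,   1.        ]]), 'k1': 0.001211729038638482, 'position': array([ 0.34565133, -0.5803849 ,  0.68038723]), 'attitude': array([ 43.89617196,   0.45209946, -16.69616336])}
{'camera_matrix': array([[300.81590607,   0.        , 314.54206218],
       [  0.        , 300.81590607, 204.84024382],
       [  0.        ,   0.        ,   1.        ]]), 'k1': -0.04540790129557367, 'position': array([0.12522155, 0.64189256, 0.38378663]), 'attitude': array([-17.19070373,   0.14901109,  71.85049286])}
{'time_s': 0.1, 'qpos': array([-71.04235939,  18.43484028,  -4.01513676,  83.16901083,
         1.29664953,  78.54289566,  -3.25948258]), 'joint_velocities': array([-0.10422305, -0.01321382,  0.066824  , -0.11472225, -0.03275577,
       -0.02616554, -0.010852  ]), 'effort': array([-1.02546051e-04, -4.92574453e+01, -4.05854238e-01, -3.13400674e+01,
       -6.42084936e-02,  3.95363127e-02,  8.40921052e-05]), 'tool_pos': array([0.20238542, 0.61718077, 0.24056089]), 'tool_rot': array([-1.79898580e+02,  7.37189034e-03,  1.61852457e+02]), 'force': array([ 0.40586472, -0.11889517,  0.04238426]), 'wrist_torque': array([0.00053697, 0.01997141, 0.02943359]), 'grasp_force': 0.0, 'grip_width': 0.08671814151252903}
```

View pics/top0.png

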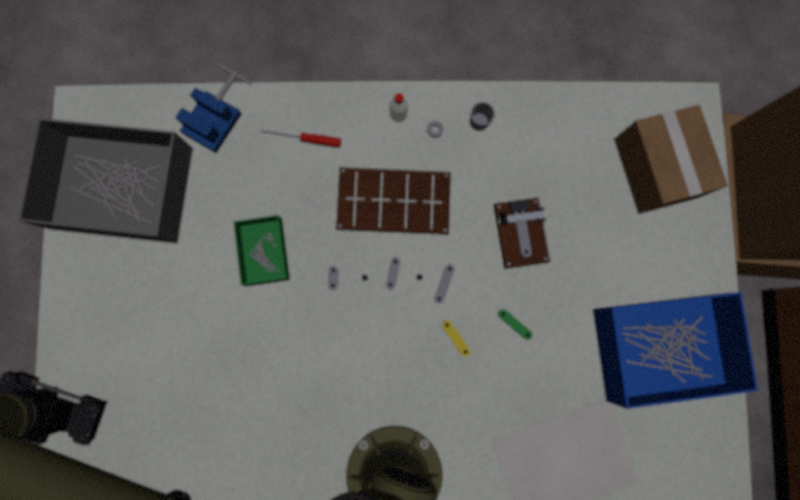

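View pics/side0.png

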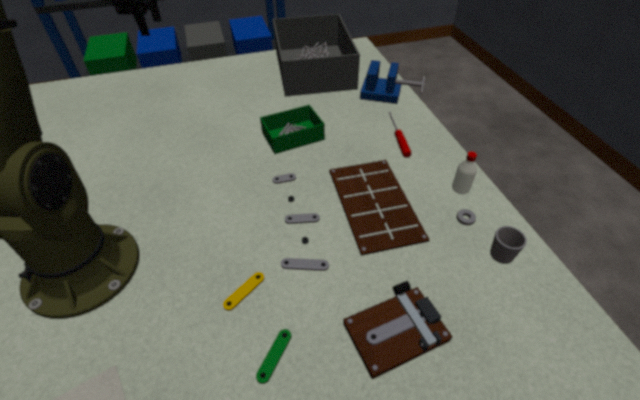

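The top view (1.25× scale) shows three grey links at (333,278), (393,273) and (444,283). The decoys are yellow at (456,338) and green at (515,324). The board is at (394,200), and the fixture at (522,233), right of the board, with its knob at (503,212). By the description, the grey ones are the targets: 60, 80 and 100 from left to right. Next is a close crop to check that choice.

```bash
python3 - <<'E'
from h import *
im=cv2.imread('pics/raw_top0.png')[125:255,250:450]
cv2.imwrite('pics/top0c.png',cv2.resize(cv2.convertScaleAbs(im,alpha=1.5),None,fx=4,fy=4,interpolation=cv2.INTER_CUBIC))
E
```

```text
(no output)
```

View pics/top0c.png

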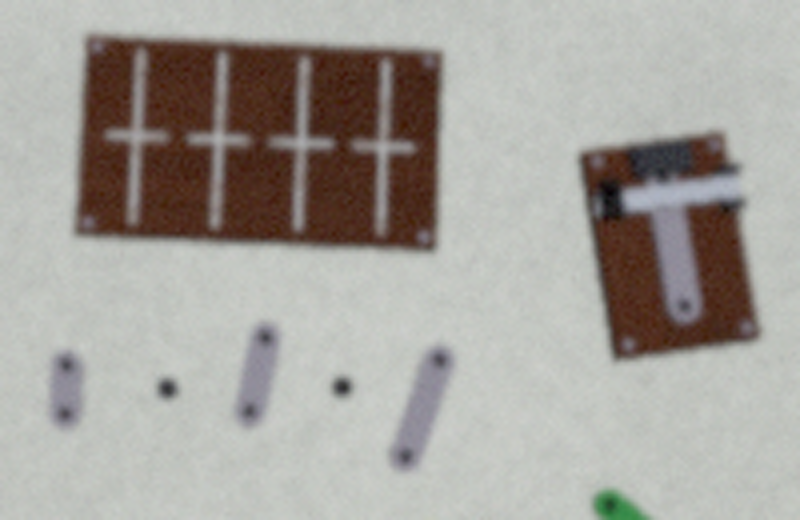

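The crop confirms the three grey links by their eye pairs: 60 (67,365)/(66,413), 80 (266,338)/(249,411), 100 (439,359)/(405,457). The crosses are at (137,135), (219,139), (301,144) and (384,148), and the knob is at (609,200).

```bash
python3 - <<'E'
from h import *
c=cal('top'); np.set_printoptions(precision=4,suppress=True)
f=lambda x,y,z: pix2w(c,250+(x+.5)/4-.5,125+(y+.5)/4-.5,z)
def seg(n,a,b,z):
    A,B=f(*a,z),f(*b,z); d=A-B; print(n,(A+B)/2,'len',np.linalg.norm(d),'yaw',np.degrees(np.arctan2(d[1],d[0])))
seg(60,(67,365),(66,413),.006);seg(80,(266,338),(249,411),.006);seg(100,(439,359),(405,457),.006)
M=[f(*p,.01) for p in [(137,135),(219,139),(301,144),(384,148)]]
for m in M: print(m)
d=M[0]-M[3]; print('board yaw',np.degrees(np.arctan2(-d[0],d[1])),np.linalg.norm(d)/3)
seg('line1',(141,50),(133,224),.01)
F=[f(*p,.02) for p in [(583,152),(722,133),(758,337),(617,357)]]
print('fix',np.mean(F,0)); 
for a,b in[(0,3),(1,2)]: d=F[a]-F[b]; print(np.linalg.norm(d),np.degrees(np.arctan2(d[1],d[0])))
d=F[0]-F[1];print(np.linalg.norm(d),np.degrees(np.arctan2(-d[0],d[1])))
k=f(609,200,.054);print('knob',k)
y=np.radians(8);r=R.from_euler('z',8,degrees=True).as_matrix()
print((r.T@(k-np.mean(F,0))))
w=cal('wrist');o=env.get_obs();T=R.from_euler('xyz',o['tool_rot'],degrees=True)
print('cam in tool',T.inv().apply(w['position']-o['tool_pos']),T.as_matrix())
E
```

```text
60 [0.4559 0.1394 0.006 ] len 0.03569128836420541 yaw -1.0951611466109938
80 [ 0.4652 -0.0024  0.006 ] len 0.05589715835455451 yaw -13.689931551807966
100 [ 0.4389 -0.1244  0.006 ] len 0.07744388212220334 yaw -20.32933966293517
[0.6467 0.0864 0.01  ]
[0.643  0.0247 0.01  ]
[ 0.6387 -0.037   0.01  ]
[ 0.6351 -0.0996  0.01  ]
board yaw -3.5603765256152284 0.06213218951955449
line1 [0.6456 0.0864 0.01  ] len 0.13386642254336803 yaw -2.68205664485188
fix [ 0.5583 -0.3116  0.02  ]
0.1561095935133602 7.405592790874043
0.15629821499273022 7.459065037763432
0.10700185352184223 7.476468978090749
knob [ 0.5857 -0.2596  0.054 ]
[0.0344 0.0476 0.034 ]
cam in tool [ 0.081  -0.0008 -0.1432] [[-0.9503  0.3115 -0.0004]
 [ 0.3115  0.9503 -0.0017]
 [-0.0001 -0.0018 -1.    ]]
```

Sizes match: eye spacings are about 36/56/77 mm, board pitch is 62 mm, the fixture measures 156×107, and the knob sits at local (34,48). Plan: 60→mark_4, 80→mark_3, 100→mark_2, 120→mark_1. The clamp comes first, gripping the knob by its ends along the hinge axis.

```bash
cat >> h.py <<'E'
def plan(*ts):
    "targets (x,y,z,yaw): shifts in present tool axes"
    o=env.get_obs(); T=R.from_euler('xyz',o['tool_rot'],degrees=True)
    print('now',np.round(o['tool_pos'],4),np.round(o['tool_rot'],2),'t',o['time_s'],'q7',round(float(o['qpos'][6]),1))
    for t in ts:
        d=T.inv().apply(np.array(t[:3])-o['tool_pos']); w=(t[3]-o['tool_rot'][2]+180)%360-180
        print(t,'-> x %.4f y %.4f z %.4f turn %.4f'%(*d,-np.radians(w)))
E
python3 -c "
from h import *
plan((.50,.30,.242,130),(.5857,-.2596,.22,97.45))"
```

```text
now [0.2024 0.6172 0.2406] [-1.7990e+02  1.0000e-02  1.6185e+02] t 0.1 q7 -3.3
(0.5, 0.3, 0.242, 130) -> x -0.3816 y -0.2087 z -0.0010 turn 0.5559
(0.5857, -0.2596, 0.22, 97.45) -> x -0.6373 y -0.7137 z 0.0219 turn 1.1240
```

```bash
python3 -m crank '[{"x":-0.38,"y":-0.21,"z":0,"turn":0.55},{"x":-0.38,"y":-0.21,"z":0,"turn":0.55},{"x":-0.38,"y":-0.21,"z":0,"turn":0.55},{"x":-0.38,"y":-0.21,"z":0,"turn":0.55},{"x":-0.38,"y":-0.21,"z":0,"turn":0.55},{"x":-0.38,"y":-0.21,"z":0,"turn":0.55},{"x":-0.38,"y":-0.21,"z":0,"turn":0.55},{"x":-0.38,"y":-0.21,"z":0,"turn":0.55}]' 0.05 20
python3 -c "
from h import *
plan((.5857,-.2596,.22,97.45))"
```

```text
time_s: 1.1
tool_pos: [0.5021, 0.2934, 0.2413]
tool_rot: [-180.0, 0.2, 129.7]
force: [0.1, 0.8, 0.5]
grip_width: 0.0501
grasp_force: 0.0
now [0.5021 0.2934 0.2413] [-179.96    0.18  129.73] t 1.1 q7 8.9
(0.5857, -0.2596, 0.22, 97.45) -> x -0.4787 y -0.2891 z 0.0230 turn 0.5633
```

```bash
python3 -m crank '[{"x":-0.479,"y":-0.289,"z":0.023,"turn":0.563},{"x":-0.479,"y":-0.289,"z":0.023,"turn":0.563},{"x":-0.479,"y":-0.289,"z":0.023,"turn":0.563},{"x":-0.479,"y":-0.289,"z":0.023,"turn":0.563},{"x":-0.479,"y":-0.289,"z":0.023,"turn":0.563},{"x":-0.479,"y":-0.289,"z":0.023,"turn":0.563},{"x":-0.479,"y":-0.289,"z":0.023,"turn":0.563},{"x":-0.479,"y":-0.289,"z":0.023,"turn":0.563},{"x":-0.479,"y":-0.289,"z":0.023,"turn":0.563},{"x":-0.479,"y":-0.289,"z":0.023,"turn":0.563},{"x":-0.479,"y":-0.289,"z":0.023,"turn":0.563},{"x":-0.479,"y":-0.289,"z":0.023,"turn":0.563}]'
python3 -c "
from h import *
plan((.5857,-.2596,.054,97.45))
c=save('wrist','w1.png',k=1.25)
print(w2pix(c,(.5857,-.2596,.054)))"
```

```text
time_s: 2.6
tool_pos: [0.5886, -0.2497, 0.2184]
tool_rot: [180.0, -0.1, 98.3]
force: [0.6, 0.3, 0.5]
grip_width: 0.0501
grasp_force: 0.0
now [ 0.5886 -0.2497  0.2184] [ 1.7998e+02 -9.0000e-02  9.8280e+01] t 2.6 q7 38.8
(0.5857, -0.2596, 0.054, 97.45) -> x -0.0096 y -0.0044 z 0.1644 turn 0.0145
(np.float64(310.4912876906045), np.float64(200.1540041939935))
```

View pics/w1.png

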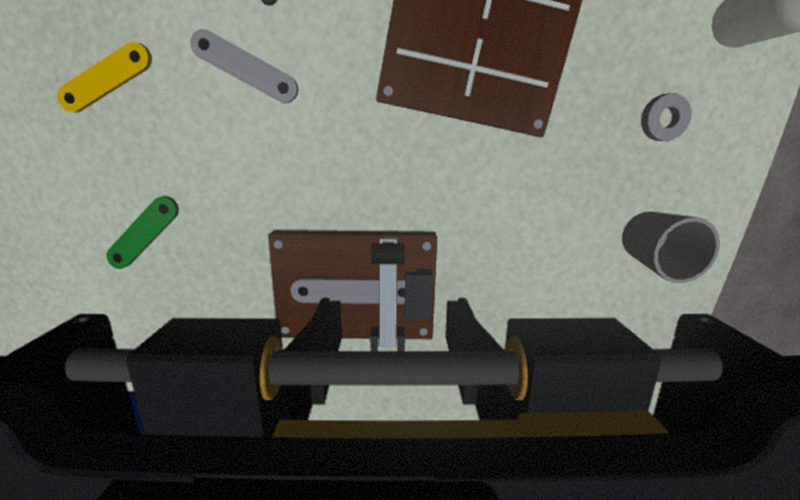

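The knob is seen at (388,253), i.e. raw (310,202), against a prediction of (310,200), so the position holds. I'll let the arm settle before descending.

```bash
python3 -m crank '[{"x":0,"y":0,"z":0.08},{"x":0,"y":0,"z":0.08},{"x":0,"y":0,"z":0.08},{"x":0,"y":0,"z":0.08}]'
python3 -c "
from h import *
plan((.5857,-.2596,.053,97.45))
c=save('wrist','w2.png')
for z in (.054,.063): print(pix2w(c,310.4,202.4,z))"
```

```text
now [ 0.5886 -0.2499  0.2186] [ 1.7997e+02 -8.0000e-02  9.8270e+01] t 2.65 q7 38.8
(0.5857, -0.2596, 0.053, 97.45) -> x -0.0094 y -0.0044 z 0.1655 turn 0.0144
[ 0.58598573 -0.26237427  0.054     ]
[ 0.58572182 -0.25968766  0.063     ]invalid input
```

```bash
python3 -m crank '[{"x":-0.009,"y":-0.004,"z":0.05,"turn":0.014},{"x":-0.009,"y":-0.004,"z":0.09,"turn":0.014},{"x":-0.009,"y":-0.004,"z":0.09,"turn":0.014},{"x":-0.009,"y":-0.004,"z":0.09,"turn":0.014},{"x":-0.009,"y":-0.004,"z":0.09,"turn":0.014}]'
python3 -c "
from h import *
plan((.5857,-.2596,.053,97.45))"
```

```text
time_s: 3.32
tool_pos: [0.5867, -0.2622, 0.131]
tool_rot: [179.8, 0.1, 97.3]
force: [-0.2, 0.6, -0.2]
grip_width: 0.0497
grasp_force: 0.0
now [ 0.5867 -0.2622  0.131 ] [1.7979e+02 8.0000e-02 9.7310e+01] t 3.325 q7 41.1
(0.5857, -0.2596, 0.053, 97.45) -> x 0.0029 y -0.0009 z 0.0780 turn -0.0024
```

```bash
python3 -m crank '[{"x":0.003,"y":-0.001,"z":0.03,"turn":0},{"x":0.003,"y":-0.001,"z":0.06,"turn":0},{"x":0.003,"y":-0.001,"z":0.077,"turn":0},{"x":0.003,"y":-0.001,"z":0.077,"turn":0},{"x":0.003,"y":-0.001,"z":0.077,"turn":0}]'
python3 -c "
from h import *
plan((.5857,-.2596,.053,97.45))"
```

```text
time_s: 3.95
tool_pos: [0.5849, -0.2597, 0.053]
tool_rot: [179.9, 0.1, 97.3]
force: [-0.1, 0.4, 0.6]
grip_width: 0.0505
grasp_force: 0.0
now [ 0.5849 -0.2597  0.053 ] [1.7988e+02 6.0000e-02 9.7270e+01] t 3.95 q7 43.1
(0.5857, -0.2596, 0.053, 97.45) -> x -0.0001 y 0.0008 z 0.0000 turn -0.0031
```

```bash
python3 -m crank '[{"x":0,"y":0.001,"z":0,"turn":0},{"x":0,"y":0.001,"z":0,"turn":0},{"x":0,"y":0.001,"z":0,"turn":0},{"x":0,"y":0.001,"z":0,"turn":0},{"x":0,"y":0.001,"z":0,"turn":0},{"x":0,"y":0.001,"z":0,"turn":0}]' 0.015 20
python3 - <<'E'
from h import *
# knob arc in tool axes: tool x=+local y(approx yaw 97=>x axis along fixture +y), z down
for t in np.radians([10,20,30,40,50,60,70,80,90,95,98]):
    print(int(round(np.degrees(t))),'x %.4f z %.4f'%(96*np.cos(t)-22*np.sin(t)-96,-(96*np.sin(t)+22*np.cos(t)-22)))
E
```

```text
time_s: 4.7
tool_pos: [0.5851, -0.2589, 0.0517]
tool_rot: [180.0, 0.0, 97.3]
force: [0.8, 0.6, 1.3]
grip_width: 0.0278
grasp_force: 20.0
10 x -5.2787 z -16.3360
20 x -13.3140 z -31.5072
30 x -23.8616 z -45.0526
40 x -36.6011 z -56.5606
50 x -51.1454 z -65.6816
60 x -67.0526 z -72.1384
70 x -83.8393 z -75.7349
80 x -100.9955 z -76.3618
90 x -118.0000 z -74.0000
95 x -126.2832 z -71.7173
98 x -131.1465 z -70.0039
```

The opening of 27.8 mm matches the knob's 28 mm length, so it is gripped. Now I swing it along the arc.

```bash
python3 -m crank '[{"x":-0.005,"y":0,"z":-0.016,"turn":0},{"x":-0.013,"y":0,"z":-0.0315,"turn":0},{"x":-0.024,"y":0,"z":-0.045,"turn":0},{"x":-0.0365,"y":0,"z":-0.0565,"turn":0},{"x":-0.051,"y":0,"z":-0.0655,"turn":0},{"x":-0.067,"y":0,"z":-0.072,"turn":0},{"x":-0.084,"y":0,"z":-0.0755,"turn":0},{"x":-0.101,"y":0,"z":-0.0765,"turn":0},{"x":-0.118,"y":0,"z":-0.074,"turn":0},{"x":-0.126,"y":0,"z":-0.0715,"turn":0},{"x":-0.126,"y":0,"z":-0.0715,"turn":0},{"x":-0.126,"y":0,"z":-0.0715,"turn":0}]'
python3 -c "
from h import *
save('side','s2.png',(320,230,480,390),3)"
```

```text
time_s: 6.2
tool_pos: [0.6021, -0.3862, 0.1232]
tool_rot: [179.9, 0.2, 97.2]
force: [6.4, 0.8, -2.4]
grip_width: 0.0278
grasp_force: 20.0
```

View pics/s2.png

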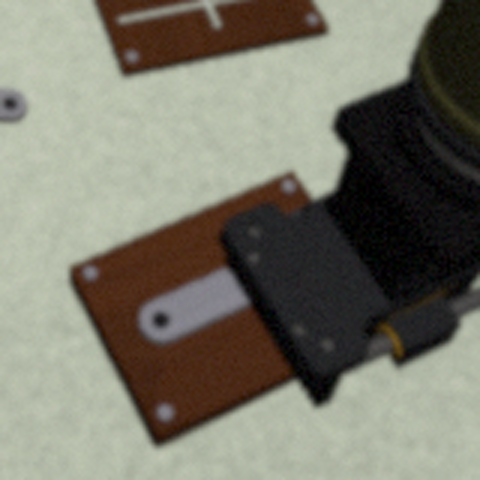

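The gripper stands at the fixture's right side, following the arc. I release and rise.

```bash
python3 -m crank '[{"x":0,"y":0,"z":0,"turn":0},{"x":0,"y":0,"z":0,"turn":0},{"x":0,"y":0,"z":0,"turn":0},{"x":0,"y":0,"z":-0.05,"turn":0},{"x":0,"y":0,"z":-0.11,"turn":0},{"x":0,"y":0,"z":-0.11,"turn":0},{"x":0,"y":0,"z":-0.11,"turn":0}]' 0.05 20
python3 - <<'E'
from h import *
F=np.array([.5583,-.3116,0]); r=R.from_euler('z',7.45,degrees=True)
p=F+r.apply([-.032,0,0]); print(p)
plan((p[0]-.05,p[1]+.02,.235,187.45))
E
```

```text
time_s: 7.12
tool_pos: [0.6004, -0.3843, 0.233]
tool_rot: [-180.0, 0.0, 97.2]
force: [-0.3, 0.7, -0.3]
grip_width: 0.05
grasp_force: 0.0
[ 0.52657013 -0.31574915  0.        ]
now [ 0.6004 -0.3843  0.233 ] [-180.      0.     97.24] t 7.125 q7 49.6
(np.float64(0.476570131538052), np.float64(-0.29574915020064096), 0.235, 187.45) -> x 0.1034 y -0.1116 z -0.0020 turn -1.5744
```

```bash
python3 -m crank '[{"x":0.103,"y":-0.112,"z":0,"turn":-1.574},{"x":0.103,"y":-0.112,"z":0,"turn":-1.574},{"x":0.103,"y":-0.112,"z":0,"turn":-1.574},{"x":0.103,"y":-0.112,"z":0,"turn":-1.574},{"x":0.103,"y":-0.112,"z":0,"turn":-1.574},{"x":0.103,"y":-0.112,"z":0,"turn":-1.574},{"x":0.103,"y":-0.112,"z":0,"turn":-1.574},{"x":0.103,"y":-0.112,"z":0,"turn":-1.574},{"x":0.103,"y":-0.112,"z":0,"turn":-1.574},{"x":0.103,"y":-0.112,"z":0,"turn":-1.574}]'
python3 - <<'E'
from h import *
c=cal('top');o=env.get_obs()
print(w2pix(c,(.56,-.31,.03)))
save('top','t3.png',(380,140,480,240),5)
plan((.5266,-.3157,.1,187.45))
E
```

```text
time_s: 8.38
tool_pos: [0.4758, -0.2955, 0.2314]
tool_rot: [179.9, -0.2, -172.6]
force: [0.2, -0.3, -0.7]
grip_width: 0.05
grasp_force: 0.0
(np.float64(417.39791653099485), np.float64(184.52073364499705))
now [ 0.476  -0.2956  0.2317] [ 1.7993e+02 -1.3000e-01 -1.7262e+02] t 8.425 q7 130.4
(0.5266, -0.3157, 0.1, 187.45) -> x -0.0479 y -0.0266 z 0.1315 turn -0.0013
```

View pics/t3.png

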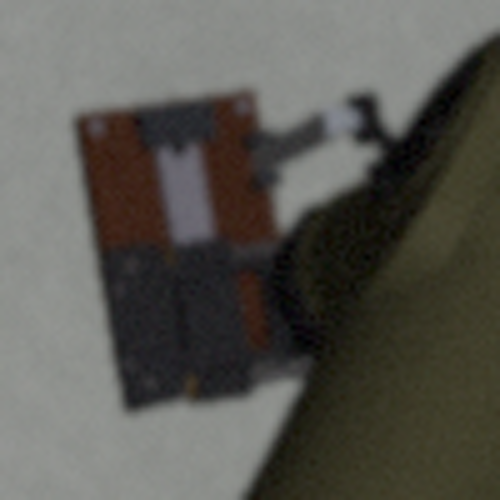

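The clamp bar stands open, with its knob at (360,115) in the crop. The link's lit strip is centred at about (195,240) and (181,160).

```bash
python3 - <<'E'
from h import *
c=cal('top'); r=R.from_euler('z',7.45,degrees=True)
for u,v in [(194,240),(181,160)]:
    p=pix2w(c,380+(u+.5)/5-.5,140+(v+.5)/5-.5,.026); print(p, r.inv().apply(p-np.array([.5583,-.3116,0])))
E
python3 -m crank '[{"x":-0.048,"y":-0.0265,"z":0.05,"turn":0},{"x":-0.048,"y":-0.0265,"z":0.1,"turn":0},{"x":-0.048,"y":-0.0265,"z":0.13,"turn":0},{"x":-0.048,"y":-0.0265,"z":0.13,"turn":0},{"x":-0.048,"y":-0.0265,"z":0.13,"turn":0}]'
python3 -c "
from h import *
plan((.5266,-.3157,.0405,187.45))"
```

```text
[ 0.55135319 -0.3136134   0.026     ] [-0.00714923 -0.00109567  0.026     ]
[ 0.599759   -0.30774462  0.026     ] [ 0.04160891 -0.00155278  0.026     ]
time_s: 9.05
tool_pos: [0.5283, -0.3165, 0.1043]
tool_rot: [-179.9, 0.1, -172.6]
force: [0.5, -0.7, 1.8]
grip_width: 0.0501
grasp_force: 0.0
now [ 0.5283 -0.3165  0.1043] [-1.7994e+02  8.0000e-02 -1.7258e+02] t 9.05 q7 135.3
(0.5266, -0.3157, 0.0405, 187.45) -> x 0.0017 y 0.0011 z 0.0638 turn -0.0005
```

```bash
python3 -m crank '[{"x":0.002,"y":0,"z":0.03,"turn":0},{"x":0.002,"y":0,"z":0.055,"turn":0},{"x":0.002,"y":0,"z":0.0635,"turn":0},{"x":0.002,"y":0,"z":0.0635,"turn":0},{"x":0.002,"y":0,"z":0.0635,"turn":0},{"x":0.002,"y":0,"z":0.0635,"turn":0}]'
python3 -c "
from h import *
plan((.5266,-.3157,.0405,187.45))"
```

```text
time_s: 9.8
tool_pos: [0.5264, -0.3166, 0.0407]
tool_rot: [-180.0, 0.1, -172.5]
force: [-0.4, -0.2, -0.5]
grip_width: 0.0499
grasp_force: 0.0
now [ 0.5264 -0.3166  0.0407] [-1.7996e+02  9.0000e-02 -1.7254e+02] t 9.8 q7 137.3
(0.5266, -0.3157, 0.0405, 187.45) -> x -0.0003 y 0.0008 z 0.0002 turn 0.0002
```

Close, then slide 25 mm along the fixture's -x (tool +x).

```bash
python3 -m crank '[{"x":0,"y":0,"z":0,"turn":0},{"x":0,"y":0,"z":0,"turn":0},{"x":0,"y":0,"z":0,"turn":0},{"x":0,"y":0,"z":0,"turn":0},{"x":0,"y":0,"z":0,"turn":0}]' 0.01 40
python3 -m crank '[{"x":0.01,"y":0,"z":0,"turn":0},{"x":0.02,"y":0,"z":0,"turn":0},{"x":0.03,"y":0,"z":0,"turn":0},{"x":0.03,"y":0,"z":0,"turn":0},{"x":0.03,"y":0,"z":-0.03,"turn":0},{"x":0.03,"y":0,"z":-0.07,"turn":0},{"x":0.03,"y":0,"z":-0.1,"turn":0},{"x":0.03,"y":0,"z":-0.1,"turn":0},{"x":0.03,"y":0,"z":-0.1,"turn":0}]'
python3 - <<'E'
from h import *
save('side','s4.png',(300,200,480,380),3)
# target: link centre is 32 mm ahead (-tool x) of TCP
b=R.from_euler('z',-3.1,degrees=True); p=np.array([.6463,.0862,0])-b.apply([.032,0,0]); print(p)
plan((p[0],p[1],.14,176.9))
E
```

```text
time_s: 10.42
tool_pos: [0.5257, -0.3163, 0.0395]
tool_rot: [180.0, 0.0, -172.5]
force: [0.1, 0.5, -0.4]
grip_width: 0.0233
grasp_force: 40.0
time_s: 11.55
tool_pos: [0.4953, -0.3195, 0.1382]
tool_rot: [179.9, -0.1, -172.5]
force: [0.8, 0.1, -2.8]
grip_width: 0.0234
grasp_force: 40.0
[0.61434683 0.08793052 0.        ]
now [ 0.4951 -0.3194  0.1378] [ 1.7990e+02 -1.4000e-01 -1.7253e+02] t 11.6 q7 135.5
(np.float64(0.6143468265495612), np.float64(0.08793052201551281), 0.14, 176.9) -> x -0.1712 y 0.3884 z -0.0020 turn 0.1845
```

View pics/s4.png

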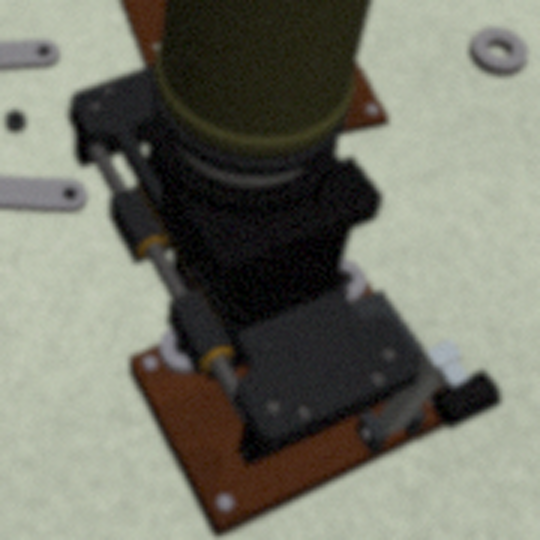

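The side view shows the link held, both ends visible at (175,350) and (350,280). The knob is at (470,395) in the crop, and I'll check that against projection while moving.

```bash
python3 -m crank '[{"x":-0.171,"y":0.388,"z":-0.002,"turn":0.184},{"x":-0.171,"y":0.388,"z":-0.002,"turn":0.184},{"x":-0.171,"y":0.388,"z":-0.002,"turn":0.184},{"x":-0.171,"y":0.388,"z":-0.002,"turn":0.184},{"x":-0.171,"y":0.388,"z":-0.002,"turn":0.184},{"x":-0.171,"y":0.388,"z":-0.002,"turn":0.184},{"x":-0.171,"y":0.388,"z":-0.002,"turn":0.184},{"x":-0.171,"y":0.388,"z":-0.002,"turn":0.184},{"x":-0.171,"y":0.388,"z":-0.002,"turn":0.184},{"x":-0.171,"y":0.388,"z":-0.002,"turn":0.184},{"x":-0.171,"y":0.388,"z":-0.002,"turn":0.184}]'
python3 - <<'E'
from h import *
c=cal('side'); print('knob expected crop', [(a-b)*3 for a,b in zip(w2pix(c,(.602,-.386,.123)),(300,200))])
save('wrist','w5.png',k=1.25)
plan((.6143,.0879,.14,176.9))
w=cal('wrist'); print('mark1 pix',[a*1.25 for a in w2pix(w,(.6463,.0862,.01))])
E
```

```text
time_s: 12.98
tool_pos: [0.615, 0.0851, 0.1415]
tool_rot: [-180.0, -0.0, 176.8]
force: [-0.4, 0.0, -1.5]
grip_width: 0.0235
grasp_force: 40.0
knob expected crop [np.float64(461.96446573585905), np.float64(395.9222935483582)]
now [0.6151 0.0855 0.1416] [-180.     0.   176.8] t 13.025 q7 82.0
(0.6143, 0.0879, 0.14, 176.9) -> x 0.0009 y 0.0024 z 0.0016 turn -0.0017
mark1 pix [np.float64(397.8081874776126), np.float64(289.35141761034237)]
```

View pics/w5.png

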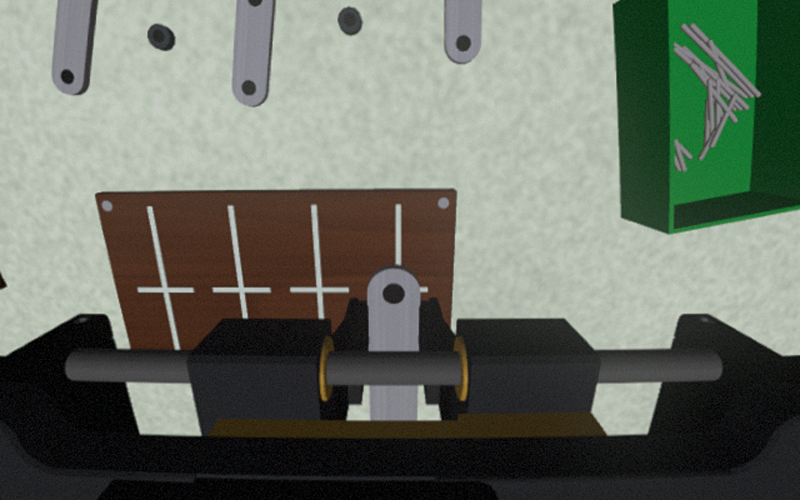

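The eye of the held plate is at (393,294). The crosses appear at (165,289), (241,290) and (319,290), with mark_1's line top at (398,205). I use these to check the marks and the plate's offset in the grip.

```bash
python3 - <<'E'
from h import *
w=cal('wrist');o=env.get_obs();z=o['tool_pos'][2]
f=lambda u,v,z: pix2w(w,(u+.5)/1.25-.5,(v+.5)/1.25-.5,z)
T=R.from_euler('xyz',o['tool_rot'],degrees=True)
e=f(393,294,z-.0138); print('eye tool frame',T.inv().apply(e-o['tool_pos']))
M=[f(*p,.01) for p in [(165,289),(241,290),(319,290)]]
for m in M: print(m)
d=M[2]-M[0];print('yaw',np.degrees(np.arctan2(-d[0],d[1])),np.linalg.norm(d)/2,'m1',M[2]+d/2)
for a,b in [((150,207),(178,349)),((231,207),(247,318)),((314,206),(321,318))]:
    d=f(*b,.01)-f(*a,.01);print('line yaw',np.degrees(np.arctan2(d[1],d[0])),f(*a,.01))
print('line1 top',f(398,205,.01))
E
```

```text
eye tool frame [ 0.01484913 -0.00120628  0.01379977]
[ 0.63605027 -0.100094    0.01      ]
[ 0.64006289 -0.0381665   0.01      ]
[0.6433453  0.02401831 0.01      ]
yaw -3.36383834624958 0.06216326271085479 m1 [0.64699281 0.08607447 0.01      ]
line yaw -2.9146882066556183 [ 0.5700074  -0.09609697  0.01      ]
line yaw -2.2626696146170433 [ 0.57388494 -0.03406481  0.01      ]
line yaw -3.2170316561501306 [0.57683807 0.02790851 0.01      ]
line1 top [0.57961789 0.08973429 0.01      ]
```

```bash
python3 - <<'E'
from h import *
b=R.from_euler('z',-3.3,degrees=True); p=np.array([.6469,.0862,0])-b.apply([.033,0,0]); print(p)
plan((p[0],p[1],.045,176.7))
E
```

```text
[0.61395472 0.08809961 0.        ]
now [0.6151 0.0855 0.1416] [-180.     0.   176.8] t 13.025 q7 82.0
(np.float64(0.6139547200517371), np.float64(0.08809961288966572), 0.045, 176.7) -> x 0.0013 y 0.0026 z 0.0966 turn 0.0018
```

```bash
python3 -m crank '[{"x":0.001,"y":0.0025,"z":0.04,"turn":0.002},{"x":0.001,"y":0.0025,"z":0.08,"turn":0.002},{"x":0.001,"y":0.0025,"z":0.0965,"turn":0.002},{"x":0.001,"y":0.0025,"z":0.0965,"turn":0.002},{"x":0.001,"y":0.0025,"z":0.0965,"turn":0.002}]'
python3 - <<'E'
from h import *
import time
plan((.61395,.0881,.0298,176.7))
E
```

```text
time_s: 13.65
tool_pos: [0.6157, 0.0893, 0.0469]
tool_rot: [180.0, 0.2, 176.8]
force: [0.0, 1.0, -0.8]
grip_width: 0.0232
grasp_force: 40.0
now [0.6157 0.0893 0.0469] [1.7995e+02 1.7000e-01 1.7678e+02] t 13.65 q7 83.4
(0.61395, 0.0881, 0.0298, 176.7) -> x 0.0018 y -0.0013 z 0.0170 turn 0.0015
```

```bash
python3 -m crank '[{"x":0.0015,"y":-0.001,"z":0.008,"turn":0.001},{"x":0.0015,"y":-0.001,"z":0.013,"turn":0.001},{"x":0.0015,"y":-0.001,"z":0.016,"turn":0.001},{"x":0.0015,"y":-0.001,"z":0.016,"turn":0.001},{"x":0.0015,"y":-0.001,"z":0.016,"turn":0.001},{"x":0.0015,"y":-0.001,"z":0.016,"turn":0.001},{"x":0.0015,"y":-0.001,"z":0.016,"turn":0.001}]'
python3 - <<'E'
from h import *
plan((.61395,.0881,.0293,176.7))
E
```

```text
time_s: 14.52
tool_pos: [0.6127, 0.0884, 0.0295]
tool_rot: [180.0, -0.0, 176.7]
force: [-3.2, -0.7, 4.9]
grip_width: 0.0237
grasp_force: 41.1
now [0.6127 0.0884 0.0295] [ 1.7999e+02 -1.0000e-02  1.7675e+02] t 14.525 q7 83.7
(0.61395, 0.0881, 0.0293, 176.7) -> x -0.0012 y -0.0003 z 0.0002 turn 0.0008
```

```bash
python3 -m crank '[{"x":-0.001,"y":0,"z":0,"turn":0},{"x":-0.001,"y":0,"z":0,"turn":0}]'
python3 -m crank '[{"x":0,"y":0,"z":0,"turn":0},{"x":0,"y":0,"z":0,"turn":0},{"x":0,"y":0,"z":0,"turn":0},{"x":0,"y":0,"z":-0.05,"turn":0},{"x":0,"y":0,"z":-0.11,"turn":0},{"x":0,"y":0,"z":-0.11,"turn":0},{"x":0,"y":0,"z":-0.11,"turn":0}]' 0.05
python3 -c "
from h import *
plan((.4559,.1394,.14,178.9))"
```

```text
time_s: 14.78
tool_pos: [0.6134, 0.0885, 0.0295]
tool_rot: [180.0, -0.1, 176.7]
force: [-4.4, 0.6, 5.7]
grip_width: 0.0231
grasp_force: 41.4
time_s: 15.65
tool_pos: [0.6133, 0.0878, 0.1383]
tool_rot: [-180.0, -0.0, 176.7]
force: [0.9, 0.3, 0.1]
grip_width: 0.0499
grasp_force: 0.0
now [0.6133 0.0878 0.1383] [-1.7997e+02 -5.0000e-02  1.7673e+02] t 15.65 q7 81.7
(0.4559, 0.1394, 0.14, 178.9) -> x 0.1601 y 0.0425 z -0.0016 turn -0.0379
```

```bash
python3 -m crank '[{"x":0.16,"y":0.0425,"z":0,"turn":-0.038},{"x":0.16,"y":0.0425,"z":0,"turn":-0.038},{"x":0.16,"y":0.0425,"z":0,"turn":-0.038},{"x":0.16,"y":0.0425,"z":0,"turn":-0.038},{"x":0.16,"y":0.0425,"z":0,"turn":-0.038},{"x":0.16,"y":0.0425,"z":0,"turn":-0.038}]'
python3 - <<'E'
from h import *
c=cal('side'); p=pix2w(c,272,151,0); print('bin corner',p)
for z in (.03,.04,.05,.06): print(z,w2pix(c,(p[0],p[1],z)))
save('top','t6.png',(240,120,400,240),5)
plan((.4559,.1394,.05,178.9))
E
```

```text
time_s: 16.4
tool_pos: [0.4572, 0.1391, 0.1385]
tool_rot: [-179.9, -0.0, 178.8]
force: [0.3, -0.8, -0.4]
grip_width: 0.0499
grasp_force: 0.0
bin corner [0.44838624 0.25649263 0.        ]
0.03 (np.float64(270.8686451804929), np.float64(142.20644813164253))
0.04 (np.float64(270.4810414901575), np.float64(139.19386293013542))
0.05 (np.float64(270.088011324174), np.float64(136.13915218004036))
0.06 (np.float64(269.6894397445797), np.float64(133.04142469816372))
now [0.4572 0.1391 0.1386] [-1.7995e+02 -2.0000e-02  1.7883e+02] t 16.45 q7 69.3
(0.4559, 0.1394, 0.05, 178.9) -> x 0.0013 y 0.0003 z 0.0886 turn -0.0013
```

View pics/t6.png

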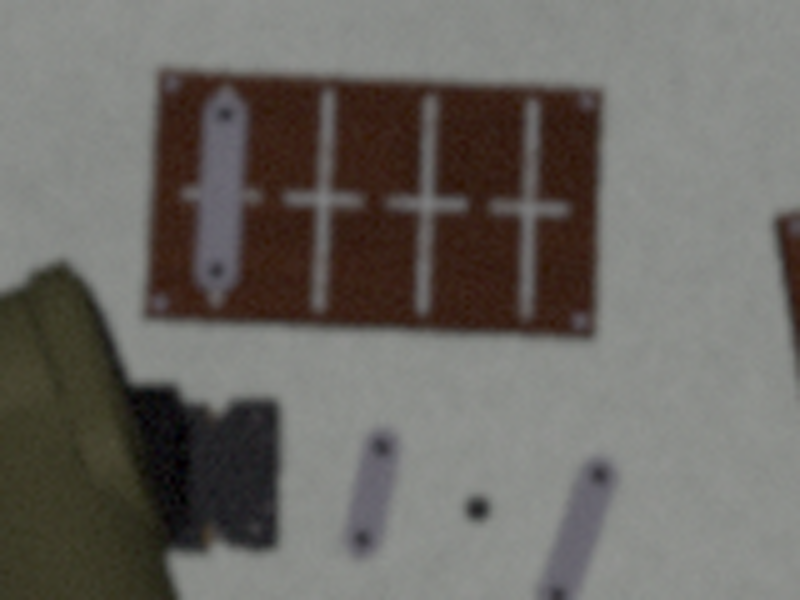

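The 120 plate lies on mark_1, with eyes at (225,113) and (216,270), centred to about 1 mm. The bin is 117 mm from the grasp and about 50 mm tall, so it is clear. Descending on link_60.

```bash
python3 -m crank '[{"x":0.001,"y":0,"z":0.04,"turn":0},{"x":0.001,"y":0,"z":0.08,"turn":0},{"x":0.001,"y":0,"z":0.11,"turn":0},{"x":0.001,"y":0,"z":0.118,"turn":0},{"x":0.001,"y":0,"z":0.118,"turn":0},{"x":0.001,"y":0,"z":0.118,"turn":0},{"x":0.001,"y":0,"z":0.118,"turn":0}]'
python3 -m crank '[{"x":0,"y":0,"z":0,"turn":0},{"x":0,"y":0,"z":0,"turn":0},{"x":0,"y":0,"z":0,"turn":0},{"x":0,"y":0,"z":0,"turn":0},{"x":0,"y":0,"z":0,"turn":0}]' 0.01 40
python3 -m crank '[{"x":0,"y":0,"z":-0.05,"turn":0},{"x":0,"y":0,"z":-0.12,"turn":0},{"x":0,"y":0,"z":-0.12,"turn":0},{"x":0,"y":0,"z":-0.12,"turn":0}]'
python3 - <<'E'
from h import *
plan((.6356,-.0999,.14,176.7))
E
```

```text
time_s: 17.32
tool_pos: [0.4562, 0.1401, 0.0218]
tool_rot: [180.0, 0.1, 178.9]
force: [0.1, 0.4, 0.2]
grip_width: 0.0505
grasp_force: 0.0
time_s: 17.95
tool_pos: [0.4554, 0.14, 0.0211]
tool_rot: [180.0, 0.0, 178.9]
force: [-0.3, 1.4, 0.5]
grip_width: 0.0233
grasp_force: 40.0
time_s: 18.45
tool_pos: [0.4554, 0.14, 0.1412]
tool_rot: [180.0, 0.0, 178.9]
force: [-0.1, -0.5, -1.5]
grip_width: 0.023
grasp_force: 40.0
now [0.4554 0.14   0.1412] [1.7996e+02 4.0000e-02 1.7893e+02] t 18.45 q7 69.2
(0.6356, -0.0999, 0.14, 176.7) -> x -0.1846 y -0.2365 z 0.0012 turn 0.0389
```

```bash
python3 -m crank '[{"x":-0.1845,"y":-0.2365,"z":0,"turn":0.039},{"x":-0.1845,"y":-0.2365,"z":0,"turn":0.039},{"x":-0.1845,"y":-0.2365,"z":0,"turn":0.039},{"x":-0.1845,"y":-0.2365,"z":0,"turn":0.039},{"x":-0.1845,"y":-0.2365,"z":0,"turn":0.039},{"x":-0.1845,"y":-0.2365,"z":0,"turn":0.039},{"x":-0.1845,"y":-0.2365,"z":0,"turn":0.039},{"x":-0.1845,"y":-0.2365,"z":0,"turn":0.039}]'
python3 - <<'E'
from h import *
plan((.6356,-.0999,.0315,176.7))
save('wrist','w7.png',k=1.25)
E
```

```text
time_s: 19.45
tool_pos: [0.6346, -0.098, 0.14]
tool_rot: [179.9, -0.1, 176.8]
force: [0.1, 1.1, -0.7]
grip_width: 0.023
grasp_force: 40.0
now [ 0.6346 -0.098   0.14  ] [ 1.7993e+02 -1.1000e-01  1.7682e+02] t 19.45 q7 101.9
(0.6356, -0.0999, 0.0315, 176.7) -> x -0.0013 y -0.0019 z 0.1085 turn 0.0020
```

View pics/w7.png

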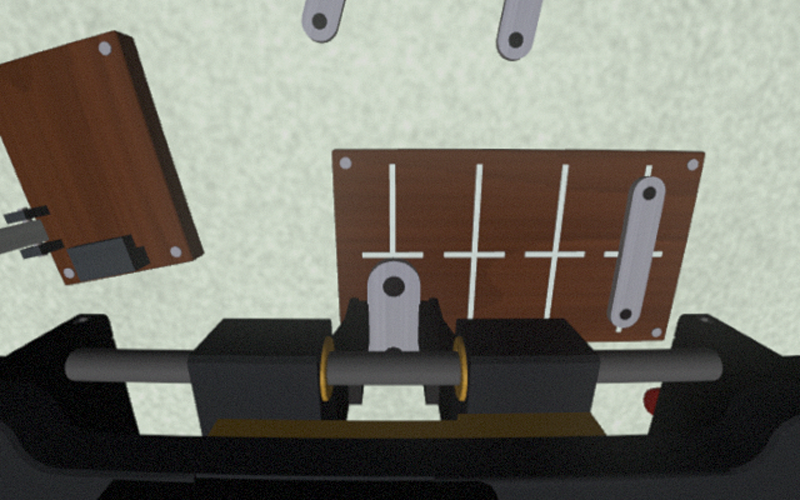

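The held link_60 shows its eye at (393.5,286.5). The placed 120 plate has eyes at (649,193) and (626,314). The crosses are at (392,254), (474,254) and (555,254).

```bash
python3 - <<'E'
from h import *
w=cal('wrist');o=env.get_obs();z=o['tool_pos'][2]
f=lambda u,v,z: pix2w(w,(u+.5)/1.25-.5,(v+.5)/1.25-.5,z)
T=R.from_euler('xyz',o['tool_rot'],degrees=True)
print('eye tool frame',T.inv().apply(f(393.5,286.5,z-.0145)-o['tool_pos']))
M=[f(*p,.01) for p in [(392,254),(474,254),(555,254)]]
for m in M: print(m)
d=M[2]-M[0];m1=M[2]+d/2;print('yaw',np.degrees(np.arctan2(-d[0],d[1])),'m1',m1)
a,b=f(649,193,.016),f(626,314,.016);d=b-a;print('120 at',(a+b)/2,np.linalg.norm(d),np.degrees(np.arctan2(d[1],d[0])))
E
```

```text
eye tool frame [ 0.01819439 -0.00094644  0.01451939]
[ 0.63617371 -0.1001914   0.01      ]
[ 0.63964077 -0.03779686  0.01      ]
[0.64310266 0.02464168 0.01      ]
yaw -3.176984342653632 m1 [0.64656714 0.08705822 0.01      ]
120 at [0.64661695 0.08603917 0.016     ] 0.0962023123722294 -2.9001725432997825
```

The 120 plate is within 1 mm of mark_1, and the eye of link_60 puts its centre at the TCP. Lowering it.

```bash
python3 -m crank '[{"x":-0.0015,"y":-0.002,"z":0.04,"turn":0.002},{"x":-0.0015,"y":-0.002,"z":0.08,"turn":0.002},{"x":-0.0015,"y":-0.002,"z":0.1,"turn":0.002},{"x":-0.0015,"y":-0.002,"z":0.105,"turn":0.002},{"x":-0.0015,"y":-0.002,"z":0.105,"turn":0.002},{"x":-0.0015,"y":-0.002,"z":0.105,"turn":0.002}]'
python3 -c "
from h import *
plan((.6358,-.1,.0306,176.7))"
```

```text
time_s: 20.25
tool_pos: [0.6381, -0.1022, 0.0378]
tool_rot: [180.0, 0.2, 176.6]
force: [0.5, -0.7, -0.6]
grip_width: 0.0235
grasp_force: 40.0
now [ 0.6381 -0.1022  0.0378] [1.7999e+02 1.7000e-01 1.7658e+02] t 20.25 q7 104.5
(0.6358, -0.1, 0.0306, 176.7) -> x 0.0024 y 0.0021 z 0.0072 turn -0.0021
```

```bash
python3 -m crank '[{"x":0.002,"y":0.002,"z":0.003,"turn":0},{"x":0.002,"y":0.002,"z":0.006,"turn":0},{"x":0.002,"y":0.002,"z":0.007,"turn":0},{"x":0.002,"y":0.002,"z":0.007,"turn":0},{"x":0.002,"y":0.002,"z":0.007,"turn":0},{"x":0.002,"y":0.002,"z":0.007,"turn":0}]'
python3 -c "
from h import *
plan((.6358,-.1,.0306,176.7))"
```

```text
time_s: 21.0
tool_pos: [0.6352, -0.0996, 0.0311]
tool_rot: [179.9, 0.0, 176.6]
force: [-4.8, 1.2, 11.0]
grip_width: 0.0228
grasp_force: 40.0
now [ 0.6352 -0.0996  0.0311] [1.7992e+02 2.0000e-02 1.7659e+02] t 21.0 q7 104.5
(0.6358, -0.1, 0.0306, 176.7) -> x -0.0006 y -0.0004 z 0.0005 turn -0.0019
```

```bash
python3 -m crank '[{"x":0,"y":0,"z":0,"turn":0},{"x":0,"y":0,"z":0,"turn":0},{"x":0,"y":0,"z":0,"turn":0},{"x":0,"y":0,"z":-0.05,"turn":0},{"x":0,"y":0,"z":-0.11,"turn":0},{"x":0,"y":0,"z":-0.11,"turn":0},{"x":0,"y":0,"z":-0.11,"turn":0}]' 0.05
python3 -c "
from h import *
plan((.4652,-.0024,.09,166.3))"
```

```text
time_s: 21.88
tool_pos: [0.6345, -0.1, 0.1384]
tool_rot: [180.0, -0.0, 176.6]
force: [-0.1, 0.4, -0.2]
grip_width: 0.0498
grasp_force: 0.0
now [ 0.6345 -0.1     0.1384] [ 1.7999e+02 -5.0000e-02  1.7657e+02] t 21.875 q7 101.9
(0.4652, -0.0024, 0.09, 166.3) -> x 0.1748 y 0.0873 z 0.0485 turn 0.1792
```

```bash
python3 -m crank '[{"x":0.175,"y":0.0875,"z":0,"turn":0.179},{"x":0.175,"y":0.0875,"z":0,"turn":0.179},{"x":0.175,"y":0.0875,"z":0,"turn":0.179},{"x":0.175,"y":0.0875,"z":0.04,"turn":0.179},{"x":0.175,"y":0.0875,"z":0.048,"turn":0.179},{"x":0.175,"y":0.0875,"z":0.048,"turn":0.179},{"x":0.175,"y":0.0875,"z":0.048,"turn":0.179}]'
python3 -c "
from h import *
plan((.4652,-.0024,.0208,166.3))"
```

```text
time_s: 22.75
tool_pos: [0.4667, -0.003, 0.0915]
tool_rot: [-180.0, 0.0, 166.2]
force: [-0.3, 0.4, 0.4]
grip_width: 0.0499
grasp_force: 0.0
now [ 0.4667 -0.003   0.0915] [-1.7995e+02  5.0000e-02  1.6624e+02] t 22.75 q7 75.4
(0.4652, -0.0024, 0.0208, 166.3) -> x 0.0016 y 0.0003 z 0.0707 turn -0.0010
```

```bash
python3 -m crank '[{"x":0.0015,"y":0,"z":0.04,"turn":0},{"x":0.0015,"y":0,"z":0.065,"turn":0},{"x":0.0015,"y":0,"z":0.0705,"turn":0},{"x":0.0015,"y":0,"z":0.0705,"turn":0},{"x":0.0015,"y":0,"z":0.0705,"turn":0},{"x":0.0015,"y":0,"z":0.0705,"turn":0}]'
python3 -m crank '[{"x":0,"y":0,"z":0,"turn":0},{"x":0,"y":0,"z":0,"turn":0},{"x":0,"y":0,"z":0,"turn":0},{"x":0,"y":0,"z":0,"turn":0},{"x":0,"y":0,"z":0,"turn":0}]' 0.01 40
python3 -m crank '[{"x":0,"y":0,"z":-0.05,"turn":0},{"x":0,"y":0,"z":-0.12,"turn":0},{"x":0,"y":0,"z":-0.12,"turn":0},{"x":0,"y":0,"z":-0.12,"turn":0}]'
python3 - <<'E'
from h import *
plan((.6396,-.0377,.14,176.7))
E
```

```text
time_s: 23.5
tool_pos: [0.4649, -0.0017, 0.0215]
tool_rot: [179.9, 0.1, 166.3]
force: [0.0, 0.1, 0.7]
grip_width: 0.0499
grasp_force: 0.0
time_s: 24.12
tool_pos: [0.464, -0.0018, 0.0206]
tool_rot: [180.0, -0.0, 166.3]
force: [-0.9, -0.1, 1.2]
grip_width: 0.0227
grasp_force: 40.0
time_s: 24.62
tool_pos: [0.464, -0.0017, 0.1406]
tool_rot: [180.0, 0.0, 166.3]
force: [0.4, 0.5, -2.6]
grip_width: 0.0232
grasp_force: 40.0
now [ 0.464  -0.0017  0.1406] [1.7995e+02 3.0000e-02 1.6633e+02] t 24.625 q7 73.2
(0.6396, -0.0377, 0.14, 176.7) -> x -0.1791 y 0.0065 z 0.0007 turn -0.1810
```

```bash
python3 -m crank '[{"x":-0.179,"y":0.0065,"z":0,"turn":-0.181},{"x":-0.179,"y":0.0065,"z":0,"turn":-0.181},{"x":-0.179,"y":0.0065,"z":0,"turn":-0.181},{"x":-0.179,"y":0.0065,"z":0,"turn":-0.181},{"x":-0.179,"y":0.0065,"z":0,"turn":-0.181},{"x":-0.179,"y":0.0065,"z":0,"turn":-0.181}]'
python3 - <<'E'
from h import *
plan((.6396,-.0377,.0305,176.7))
save('wrist','w8.png',k=1.25)
E
```

```text
time_s: 25.38
tool_pos: [0.6381, -0.0376, 0.1401]
tool_rot: [180.0, -0.1, 176.7]
force: [0.5, 0.5, -0.7]
grip_width: 0.0231
grasp_force: 40.0
now [ 0.6381 -0.0376  0.1401] [ 1.7995e+02 -8.0000e-02  1.7668e+02] t 25.375 q7 97.7
(0.6396, -0.0377, 0.0305, 176.7) -> x -0.0017 y -0.0001 z 0.1096 turn -0.0003
```

View pics/w8.png

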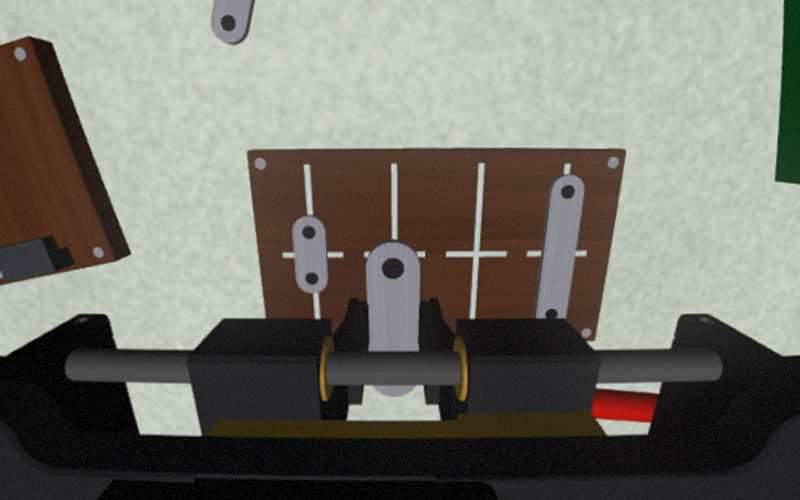

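Link_60 lies on mark_4, with eyes at (309,232) and (312,278). The held link_80 shows its eye at (393,268).

```bash
python3 - <<'E'
from h import *
w=cal('wrist');o=env.get_obs();z=o['tool_pos'][2]
f=lambda u,v,z: pix2w(w,(u+.5)/1.25-.5,(v+.5)/1.25-.5,z)
T=R.from_euler('xyz',o['tool_rot'],degrees=True)
print('eye tool frame (want .028)',T.inv().apply(f(393,268,z-.0145)-o['tool_pos']))
a,b=f(309,232,.016),f(312,278,.016);d=b-a;print('60 at',(a+b)/2,np.linalg.norm(d),np.degrees(np.arctan2(d[1],d[0])))
print('m2',f(477.5,254,.01))
E
python3 -m crank '[{"x":-0.002,"y":0,"z":0.04,"turn":0},{"x":-0.002,"y":0,"z":0.08,"turn":0},{"x":-0.002,"y":0,"z":0.1,"turn":0},{"x":-0.002,"y":0,"z":0.104,"turn":0},{"x":-0.002,"y":0,"z":0.104,"turn":0},{"x":-0.002,"y":0,"z":0.104,"turn":0}]'
python3 -c "
from h import *
plan((.6396,-.0377,.0302,176.7))"
```

```text
eye tool frame (want .028) [ 0.02699762 -0.00116471  0.01450847]
60 at [ 0.63566272 -0.1002462   0.016     ] 0.03592342782069537 -3.440614868513219
m2 [0.64363252 0.02555566 0.01      ]
time_s: 26.18
tool_pos: [0.6427, -0.0381, 0.0383]
tool_rot: [180.0, 0.2, 176.7]
force: [0.1, -0.4, 0.0]
grip_width: 0.0228
grasp_force: 40.0
now [ 0.6427 -0.0381  0.0383] [1.7998e+02 1.7000e-01 1.7669e+02] t 26.175 q7 100.5
(0.6396, -0.0377, 0.0302, 176.7) -> x 0.0032 y 0.0002 z 0.0081 turn -0.0002
```

```bash
python3 -m crank '[{"x":0.004,"y":0,"z":0.004,"turn":0},{"x":0.004,"y":0,"z":0.007,"turn":0},{"x":0.004,"y":0,"z":0.008,"turn":0},{"x":0.004,"y":0,"z":0.008,"turn":0},{"x":0.004,"y":0,"z":0.008,"turn":0},{"x":0.004,"y":0,"z":0.008,"turn":0}]'
python3 -c "
from h import *
plan((.6386,-.0377,.0302,176.7))"
```

```text
time_s: 26.92
tool_pos: [0.6373, -0.0377, 0.0306]
tool_rot: [179.9, -0.0, 176.7]
force: [-5.5, 1.4, 13.5]
grip_width: 0.0231
grasp_force: 40.0
now [ 0.6373 -0.0377  0.0306] [ 1.7993e+02 -4.0000e-02  1.7669e+02] t 26.925 q7 100.7
(0.6386, -0.0377, 0.0302, 176.7) -> x -0.0013 y 0.0001 z 0.0004 turn -0.0002
```

Nudge +x by 1 mm while easing up, open, rise, then head for link_100.

```bash
python3 -m crank '[{"x":-0.0012,"y":0,"z":-0.0005,"turn":0},{"x":-0.0012,"y":0,"z":-0.0005,"turn":0},{"x":-0.0012,"y":0,"z":-0.0005,"turn":0}]'
python3 -m crank '[{"x":0,"y":0,"z":0,"turn":0},{"x":0,"y":0,"z":0,"turn":0},{"x":0,"y":0,"z":0,"turn":0},{"x":0,"y":0,"z":-0.05,"turn":0},{"x":0,"y":0,"z":-0.11,"turn":0},{"x":0,"y":0,"z":-0.11,"turn":0},{"x":0,"y":0,"z":-0.11,"turn":0}]' 0.05
python3 -c "
from h import *
plan((.4389,-.1244,.09,159.7))"
```

```text
time_s: 27.3
tool_pos: [0.6385, -0.0379, 0.0306]
tool_rot: [180.0, -0.0, 176.7]
force: [-3.4, 0.8, 9.4]
grip_width: 0.0233
grasp_force: 40.0
time_s: 28.18
tool_pos: [0.6382, -0.0379, 0.1384]
tool_rot: [-180.0, -0.0, 176.7]
force: [-1.3, 0.3, -0.4]
grip_width: 0.0499
grasp_force: 0.0
now [ 0.6382 -0.0379  0.1384] [-1.8000e+02 -4.0000e-02  1.7668e+02] t 28.175 q7 97.8
(0.4389, -0.1244, 0.09, 159.7) -> x 0.1939 y -0.0979 z 0.0486 turn 0.2964
```

```bash
python3 -m crank '[{"x":0.194,"y":-0.098,"z":0,"turn":0.296},{"x":0.194,"y":-0.098,"z":0,"turn":0.296},{"x":0.194,"y":-0.098,"z":0,"turn":0.296},{"x":0.194,"y":-0.098,"z":0.04,"turn":0.296},{"x":0.194,"y":-0.098,"z":0.048,"turn":0.296},{"x":0.194,"y":-0.098,"z":0.048,"turn":0.296},{"x":0.194,"y":-0.098,"z":0.048,"turn":0.296}]'
python3 -c "
from h import *
plan((.4389,-.1244,.0208,159.7))"
```

```text
time_s: 29.05
tool_pos: [0.4407, -0.1242, 0.0915]
tool_rot: [-179.9, 0.1, 159.8]
force: [0.6, 0.3, 0.9]
grip_width: 0.0502
grasp_force: 0.0
now [ 0.4407 -0.1242  0.0915] [-1.7995e+02  6.0000e-02  1.5980e+02] t 29.05 q7 84.3
(0.4389, -0.1244, 0.0208, 159.7) -> x 0.0017 y -0.0007 z 0.0707 turn 0.0018
```

```bash
python3 -m crank '[{"x":0.001,"y":0,"z":0.04,"turn":0},{"x":0.001,"y":0,"z":0.065,"turn":0},{"x":0.001,"y":0,"z":0.0705,"turn":0},{"x":0.001,"y":0,"z":0.0705,"turn":0},{"x":0.001,"y":0,"z":0.0705,"turn":0},{"x":0.001,"y":0,"z":0.0705,"turn":0}]'
python3 -m crank '[{"x":0,"y":0,"z":0,"turn":0},{"x":0,"y":0,"z":0,"turn":0},{"x":0,"y":0,"z":0,"turn":0},{"x":0,"y":0,"z":0,"turn":0},{"x":0,"y":0,"z":0,"turn":0}]' 0.01 40
python3 -m crank '[{"x":0,"y":0,"z":-0.05,"turn":0},{"x":0,"y":0,"z":-0.12,"turn":0},{"x":0,"y":0,"z":-0.12,"turn":0},{"x":0,"y":0,"z":-0.12,"turn":0}]'
python3 - <<'E'
from h import *
plan((.6433,.0245,.14,176.7))
E
```

```text
time_s: 29.8
tool_pos: [0.4393, -0.1241, 0.0214]
tool_rot: [179.9, 0.1, 159.7]
force: [-0.5, -0.6, -0.5]
grip_width: 0.0505
grasp_force: 0.0
time_s: 30.42
tool_pos: [0.4384, -0.1241, 0.0206]
tool_rot: [180.0, -0.0, 159.7]
force: [-0.4, 0.7, 1.4]
grip_width: 0.0232
grasp_force: 40.0
time_s: 30.92
tool_pos: [0.4384, -0.1238, 0.1404]
tool_rot: [179.9, 0.0, 159.7]
force: [-1.3, 0.5, -1.1]
grip_width: 0.023
grasp_force: 40.0
now [ 0.4384 -0.1238  0.1404] [1.7994e+02 2.0000e-02 1.5975e+02] t 30.925 q7 80.8
(0.6433, 0.0245, 0.14, 176.7) -> x -0.1409 y 0.2101 z 0.0007 turn -0.2959
```

```bash
python3 -m crank '[{"x":-0.141,"y":0.21,"z":0,"turn":-0.296},{"x":-0.141,"y":0.21,"z":0,"turn":-0.296},{"x":-0.141,"y":0.21,"z":0,"turn":-0.296},{"x":-0.141,"y":0.21,"z":0,"turn":-0.296},{"x":-0.141,"y":0.21,"z":0,"turn":-0.296},{"x":-0.141,"y":0.21,"z":0,"turn":-0.296},{"x":-0.141,"y":0.21,"z":0,"turn":-0.296}]'
python3 - <<'E'
from h import *
plan((.6433,.0245,.0345,176.7))
save('wrist','w9.png',k=1.25)
E
```

```text
time_s: 31.8
tool_pos: [0.642, 0.022, 0.1397]
tool_rot: [-180.0, -0.1, 176.5]
force: [-0.0, 0.6, -1.1]
grip_width: 0.0229
grasp_force: 40.0
now [0.642  0.022  0.1397] [-1.7996e+02 -1.1000e-01  1.7653e+02] t 31.8 q7 94.0
(0.6433, 0.0245, 0.0345, 176.7) -> x -0.0014 y 0.0026 z 0.1052 turn -0.0029
```

View pics/w9.png

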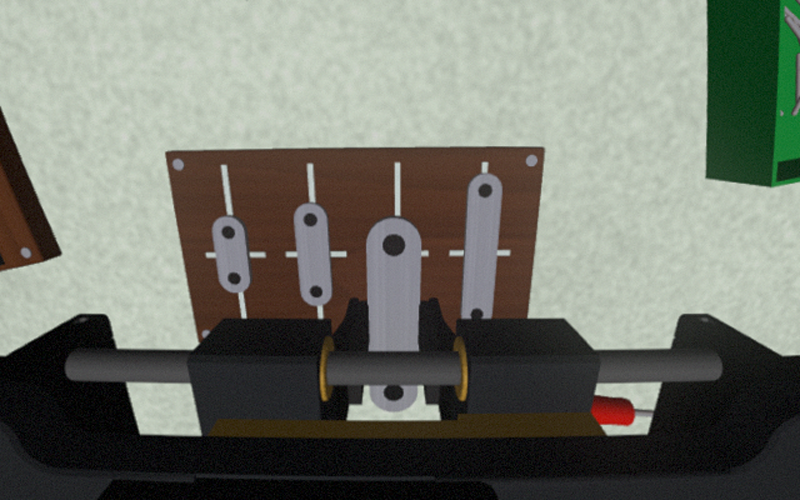

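The 60 and 80 plates lie on marks 4 and 3. The 80's eyes are at (310,219) and (316,291), and the held link_100's eyes are at (394,244) and (394,392).

```bash
python3 - <<'E'
from h import *
w=cal('wrist');o=env.get_obs();z=o['tool_pos'][2]
f=lambda u,v,z: pix2w(w,(u+.5)/1.25-.5,(v+.5)/1.25-.5,z)
T=R.from_euler('xyz',o['tool_rot'],degrees=True)
print('eyes tool frame (want +-.038)',*[T.inv().apply(f(394,v,z-.0145)-o['tool_pos']) for v in (244,392)])
for n,p,q in[(60,(228,232),(234,278)),(80,(310,219),(316,291)),(120,(485,190),(477,314))]:
    a,b=f(*p,.016),f(*q,.016);d=b-a;print(n,(a+b)/2,np.linalg.norm(d),np.degrees(np.arctan2(d[1],d[0])))
E
python3 -m crank '[{"x":-0.001,"y":0.0025,"z":0.04,"turn":-0.003},{"x":-0.001,"y":0.0025,"z":0.08,"turn":-0.003},{"x":-0.001,"y":0.0025,"z":0.1,"turn":-0.003},{"x":-0.001,"y":0.0025,"z":0.104,"turn":-0.003},{"x":-0.001,"y":0.0025,"z":0.104,"turn":-0.003},{"x":-0.001,"y":0.0025,"z":0.104,"turn":-0.003}]'
python3 -c "
from h import *
plan((.6433,.0245,.0302,176.7))"
```

```text
eyes tool frame (want +-.038) [ 0.03801592 -0.00072114  0.01453517] [-0.03822397 -0.00067402  0.01446467]
60 [ 0.63562936 -0.10060847  0.016     ] 0.03611912153167176 -3.5249702732389796
80 [ 0.63984822 -0.03877306  0.016     ] 0.056202887326074515 -2.4837257333654437
120 [0.64664942 0.08626198 0.016     ] 0.09654900702658092 -3.090181475875617
time_s: 32.6
tool_pos: [0.6458, 0.0264, 0.0383]
tool_rot: [180.0, 0.2, 176.9]
force: [-0.7, -0.2, -0.1]
grip_width: 0.0228
grasp_force: 40.0
now [0.6458 0.0264 0.0383] [1.7996e+02 1.6000e-01 1.7686e+02] t 32.6 q7 96.9
(0.6433, 0.0245, 0.0302, 176.7) -> x 0.0024 y -0.0021 z 0.0081 turn 0.0027
```

```bash
python3 -m crank '[{"x":0.0015,"y":-0.002,"z":0.004,"turn":0.003},{"x":0.0015,"y":-0.002,"z":0.007,"turn":0.003},{"x":0.0015,"y":-0.002,"z":0.0078,"turn":0.003},{"x":0.0015,"y":-0.002,"z":0.0078,"turn":0.003},{"x":0.0015,"y":-0.002,"z":0.0078,"turn":0.003},{"x":0.0015,"y":-0.002,"z":0.0078,"turn":0.003}]'
python3 -c "
from h import *
plan((.6433,.0245,.0302,176.7))"
```

```text
time_s: 33.35
tool_pos: [0.6431, 0.0242, 0.0306]
tool_rot: [180.0, 0.0, 176.7]
force: [-4.7, -0.5, 10.6]
grip_width: 0.023
grasp_force: 40.0
now [0.6431 0.0242 0.0306] [179.96   0.   176.67] t 33.35 q7 97.1
(0.6433, 0.0245, 0.0302, 176.7) -> x -0.0002 y 0.0003 z 0.0004 turn -0.0005
```

Release, rise, then back off towards the robot for a clear final view.

```bash
python3 -m crank '[{"x":0,"y":0,"z":0,"turn":0},{"x":0,"y":0,"z":0,"turn":0},{"x":0,"y":0,"z":0,"turn":0},{"x":0,"y":0,"z":-0.05,"turn":0},{"x":0,"y":0,"z":-0.12,"turn":0},{"x":0,"y":0,"z":-0.15,"turn":0},{"x":0,"y":0,"z":-0.15,"turn":0}]' 0.05
python3 -m crank '[{"x":0.15,"y":0.05,"z":-0.05,"turn":0},{"x":0.15,"y":0.05,"z":-0.05,"turn":0},{"x":0.15,"y":0.05,"z":-0.05,"turn":0},{"x":0.15,"y":0.05,"z":-0.05,"turn":0},{"x":0.15,"y":0.05,"z":-0.05,"turn":0},{"x":0.15,"y":0.05,"z":-0.05,"turn":0}]'
python3 -c "
from h import *
save('side','s10.png',(300,140,480,370),2.5)"
```

```text
time_s: 34.22
tool_pos: [0.6449, 0.0239, 0.1821]
tool_rot: [180.0, 0.3, 176.7]
force: [0.2, 0.3, 0.2]
grip_width: 0.0498
grasp_force: 0.0
time_s: 34.98
tool_pos: [0.4966, 0.0821, 0.2278]
tool_rot: [-179.9, -0.1, 176.6]
force: [-0.4, 0.3, -0.5]
grip_width: 0.05
grasp_force: 0.0
```

View pics/s10.png

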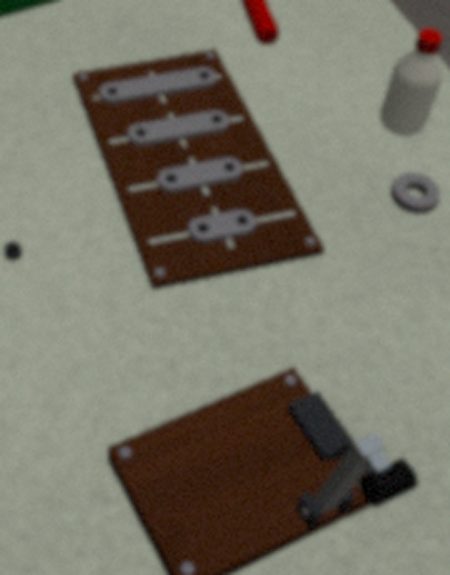

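All four plates lie flat on the crosses in order of length (eyes of the 60 at (203,227)/(242,219), and of the 120 at (112,91)/(205,75)). The clamp stands open with its knob at (388,482), and the fixture is empty. Handing in.

```bash
python3 -c "
from cell import env
print(env.sign_off())"
```

```text
the job is handed in; nothing more can be done
None
```

The job is handed in at about 35 s: the clamp bar was swung open before the 120 mm plate was slid out, and all four plates lie on the crosses shortest to longest from the fixture; the 60, 80 and 120 measured within about 1 mm of centre, and the 100 was set to the same target and checked only by eye.

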